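Tap a drill chuck home in a tilted taper socket

ROBOT

A 6-joint arm with a two-finger parallel gripper is mounted at the origin on the work surface. World frame = base frame: x ahead of the robot, y to its left, z up, the work surface at z = 0. Lengths are in mm, angles in rad, forces in N, time in s.
With the tool pointing down it reaches from about 275 to 750 mm from the base axis. Payload 10.2 kg.
Tool frame: the origin (TCP) lies midway between the tips of the shut fingers; the grasp point (between the pads) lies 19 mm behind it; z points along the fingers, y is the line along which they close (so a half turn about z gives the same grasp; the last joint's range is limited). The gripper opens to 88 mm and grips with 3 to 60 N. Pads are 18 mm wide; open, the fingers measure 123 mm over their backs; the gripper's body (75 mm by 187 mm) begins 45 mm behind the grasp point.
Start: joints at [1.112, 0.313, 1.498, -0, 1.331, -0.223], TCP at [122.664, 510.475, 238.72] pointing down, gripper open.
Joint ranges: [-2.94, 2.94], [-0.97, 2.17], [0.19, 2.56], [-1.23, 4.37], [0.02, 3.11], [-2.88, 2.88]. Speed limits (rad/s): [2.39, 2.39, 3.01, 3.14, 3.14, 3.14].

INTERFACE

Orientations are given as a unit quaternion [x, y, z, w].
In Python, from plant import ctrl gives the robot as it stands. The module is installed in compiled form; this text tells all that it offers.
- The arm moves only by the tool move_arm, never from a script. Its argument "rows" is a list of rows, each a list of 7 numbers: the finger opening in mm, from 0 to 88.1, then the shift along the tool's x, y, z in mm, then the turn, a rotation vector about the tool's x, y, z in rad. A call has 1 to 5 rows; each row is the pose to reach, as a shift and turn from the pose commanded when the call began, along the tool's axes at that moment; what a row does not reach only later rows make up. A row lasts 1/10 s, in which the tool goes at most 50 mm and 8.59 degrees, less where a joint would pass 70% of its speed; a pose out of reach is approached as far as the arm can. A call with a gripper value outside its range is refused whole. The fingers move at their own pace and stop on an object; "grip_force" is the grip in N (left out, the last holds). Time passes only in rows, so rows that repeat a pose let the fingers close. It gives the time, the measured TCP pose, the force, the opening and the grip force at its end, in the units of the state.
- ctrl.get_obs(): the state, without advancing time (a new reading comes with each control period).
- ctrl.snapshot(name): name is "scene" or "top" or "wrist"; returns (picture, depth): 400x640x3 uint8, red, green, blue; 400x640 float32, mm along the optical axis (not along the pixel's ray), 0 where there is no reading.
- ctrl.camera_info(name): a dict with "fx", "fy", "cx", "cy" (pixels), "rvec" (rotation vector, rad) and "tvec" (3), from world to camera coordinates, as OpenCV has them; the wrist camera has in their place "tool_from_camera" (4x4, takes a point from camera to tool coordinates, whose origin is the TCP and whose axes are the flange's). Camera axes: x right, y down, z forward; pixel columns grow to the right and rows downward; lengths in mm; the calibration is good to about 2 mm. A picture is of the moment at which its call begins: read the wrist's pose just before it. camera_info takes no time and is no camera call.
- ctrl.job_done(): hands the job in; it is judged then, once.
The state is a dict: "time_s": time; "qpos": joint angles; "joint_velocities": joint speeds; "joint_torque": joint torques, N m; "ee_pos": TCP position; "orientation": TCP orientation; "wrist_force": force on the tool from outside, world axes, zero at the start; "wrist_torque": the same for the moment, N m; "finger_gap": finger opening in mm; "grip_force": force on a finger pad.
Only numpy, scipy, OpenCV 4.12 (cv2) and the standard library are available. Lean on these libraries where they do the work, as an engineer would, in place of code of your own. Each camera call takes 0.05 s, during which the arm holds its last target. There are 200 camera calls.

TASK

Take the black drill chuck out of the wooden rack, set its tapered shank into the brass sleeve of the tilted tool stand without driving it in yet, and let go of it. Then take the white nylon drift and tap the chuck's nose with it, with light taps along the socket's slope, until the sleeve has gone fully home, flush with the grey housing. Stand the drift upright on the red mat again, and leave the other tools, the bottle and the tin alone.

Things in the scene. Friction and masses are not known exactly. Their poses are not given: they have to be found in the camera images.
- chuck_collar (a point): Drill chuck, 0.42 kg, standing shank down in any of the rack's three holes. Point: centre of its steel collar's underside; own z along its axis, shank to nose. Below: taper shank 50 mm long, 25 mm diameter at the collar, 16 at the tip. Above: collar 36 mm diameter, 0 to 6 mm; black body 38 mm diameter, 6 to 58 mm; steel nose cone to a flat end of 28 mm diameter at 72 mm.
- chuck_center (a point): Centre of the chuck's black body, on the axis 33 mm above the collar's underside: the place to grip it. Same axes.
- chuck_nose (a point): Centre of the chuck's flat nose end, 72 mm above the collar's underside: the face to tap. Same axes.
- socket_mouth (a point): Centre of the brass sleeve's mouth (moves with it), about 114 mm up at the start. Own z: out along the socket axis, which leans 30 degrees off vertical, roughly to the robot. Bore: 26 mm diameter at the mouth, 50 mm deep, the shank's taper plus 0.4 mm all round; the seated chuck's collar rests on the 41 mm wide rim, so chuck_collar meets this point. Grey housing 72 mm wide.
- sleeve (a joint): How far the brass sleeve has been driven into the grey housing, m: about 0 at the start (its rim stands 10 mm proud of the housing's face), 0.010 at the hard stop (rim flush). It is a tight fit: about 14 N along the axis, the chuck's weight included, moves it inwards, and it stays where it is left.
- rack_top (a point): Centre of the top face of the fixed wooden rack, 80 x 200 x 62 mm (its own x, y, z), top 62 mm above the bench. Three holes of 29 mm diameter on its own y line at -66, 0 and +66 mm; the tools' collars rest on the top face.
- drift_center (a point): Nylon tapping drift, white round bar with a blue band, 110 mm long, 0.16 kg, standing upright on the red mat. Point: its centre, 55 mm above its foot; own z from foot to top. Foot 42 mm diameter and 30 mm high, above it a stem of 32 mm diameter: grip the stem.
- drift_face (a point): Centre of the flat round foot of the drift: the face it taps with (its underside when it stands). Same axes.
- mat_top (a point): Centre of the top face of the fixed red mat, 170 x 170 x 4 mm, where the drift stands at first and at the end. Mat and rack may change sides.
- centre_point (a point): Bystander: steel lathe centre, shank down in another hole of the rack; this is its point, 34 mm above the rack's top.
- arbor_top (a point): Bystander: steel arbor with a brass disc of 30 mm diameter, shank down in another hole of the rack; this is its top, 37 mm above the rack's top.
- glue: Bystander: white bottle with a green cap, 64 mm diameter, 170 mm high; origin at its foot.
- tin: Bystander: red tin with a white label, 74 mm diameter, 110 mm high; origin at its foot.
There are look-alikes about, which are no part of the job. Leave any orange or pink look-alike of the part that bears drift_center alone.

How it is judged (in metres and radians):
On the way, in this order (a step that is already met when the one before it is completed fails the run):
1. the chuck's shank sits in the brass sleeve, its collar on the rim (within 4 mm and 5 degrees), and the gripper has let go of it, with the sleeve not yet driven in (less than 7.5 mm) (distance between chuck_collar and socket_mouth below 0.004 m and angle between the z axis of chuck_collar and the z axis of socket_mouth, either way round below 0.087 rad and contact force between the fingers and chuck below 0.1 N and value of joint sleeve below 0.0075 m), for 0.2 s.
2. the drift presses on the chuck while the sleeve is driven at least 8.5 mm in (value of joint sleeve above 0.0085 m and contact force between drift and chuck above 2 N).
At the end, for the whole second after the job is handed in: Sleeve driven in at least 8.5 of its 10 mm; chuck in it, collar within 3 mm of the rim's centre, axis within 4 degrees of the socket's; drift standing upright (within 5.7 degrees) on its foot on the red mat, foot's centre within 85 mm of the mat's; both at rest (value of joint sleeve above 0.0085 m and distance between chuck_collar and socket_mouth below 0.003 m and angle between the z axis of chuck_collar and the z axis of socket_mouth, either way round below 0.07 rad and horizontal distance between drift_face and mat_top below 0.085 m and height (world z) of drift_face below 0.01 m and angle between drift_face's own z axis and vertical below 0.1 rad and height (world z) of drift_center above 0.04 m and linear speed of each of drift, chuck below 0.02 m/s); the robot touches nothing.
It fails at once if a bystander (lathe centre, arbor, bottle or tin) is moved by more than 25 mm (distance of any of centre_point, arbor_top, glue, tin from where it was at the start of the episode above 0.025 m).
It fails at once if the drift strikes or presses the chuck with more than 80 N (contact force between drift and chuck above 80 N).
It also fails if it takes over 69 s, if anything falls off the work surface, if the arm or the gripper's body presses on something with over 40 N, if the wrist force passes 120 N, or if a joint passes its speed limit or range.

## Working session

There is one attempt and no reset: what is moved stays moved. The work goes in short steps, Python scripts to look and compute and a tool call to move; the robot and the scene stay as the last step left them, time stands still between calls to the robot, and variables do not carry over. Pictures are saved under pics/ and viewed, at most 13 in all, crops included, and the job is handed in when it is done.

Besides the shell and the picture viewer there is one more tool, called after "Emit:" as name(argument=value, ...) on one line, values as JSON. move_arm: Moves the arm, as the interface text tells. Its arguments: {"type":"object","properties":{"rows":{"type":"array"},"grip_force":{"type":"number"}},"required":["rows"]}

```bash
mkdir -p pics
cat > h.py <<'E'
import numpy as np, cv2
from scipy.spatial.transform import Rotation as R
from plant import ctrl
def cam(name):
    c=ctrl.camera_info(name)
    if name=="wrist":
        o=ctrl.get_obs(); T=np.eye(4); T[:3,:3]=R.from_quat(o["orientation"]).as_matrix(); T[:3,3]=o["ee_pos"]
        return c, T@np.array(c["tool_from_camera"])
    M=R.from_rotvec(np.ravel(c["rvec"])).as_matrix(); T=np.eye(4); T[:3,:3]=M.T; T[:3,3]=-M.T@np.ravel(c["tvec"])
    return c,T
def shot(name):
    c,T=cam(name); im,d=ctrl.snapshot(name)
    v,u=np.mgrid[:400,:640]
    P=np.stack([(u-c["cx"])/c["fx"]*d,(v-c["cy"])/c["fy"]*d,d],-1)
    W=P@T[:3,:3].T+T[:3,3]; W[d==0]=np.nan
    return im,d,W
def save(n,im): cv2.imwrite(f"pics/{n}.png",cv2.cvtColor(im,cv2.COLOR_RGB2BGR))
E
python3 - <<'E'
from h import *
ims=[]
for n in("scene","top"):
    im,d,W=shot(n); np.savez(f"{n}.npz",im=im,W=W); save(n,im)
    c,T=cam(n); print(n,T.round(2).tolist(),c["fx"])
o=ctrl.get_obs(); print(o)
E
```

```text
scene [[0.12, 0.8, -0.59, 1213.32], [0.99, -0.1, 0.06, 1.27], [-0.01, -0.59, -0.81, 992.19], [0.0, 0.0, 0.0, 1.0]] 441.5754108786832
top [[0.02, -0.99, 0.14, 426.99], [-1.0, -0.02, -0.01, 56.9], [0.01, -0.14, -0.99, 1081.19], [0.0, 0.0, 0.0, 1.0]] 376.93428727821555
{'time_s': 0.1, 'qpos': array([ 1.11159089e+00,  3.13377997e-01,  1.49831808e+00, -6.45037849e-06,
        1.33102396e+00, -2.23409101e-01]), 'joint_velocities': array([ 0.00088679, -0.00286165, -0.00084677, -0.00085615,  0.00162524,
        0.00024581]), 'joint_torque': array([ 3.32768715e-03, -4.02809143e+01, -2.52643901e+01,  6.95301010e-02,
        3.41902126e-02, -2.53483489e-05]), 'ee_pos': array([122.57070358, 510.273164  , 238.24271615]), 'orientation': array([ 1.17624445e-01,  9.93057990e-01, -5.32225524e-04, -1.85726740e-04]), 'wrist_force': array([-0.40133207,  0.35278469, -0.26442472]), 'wrist_torque': array([ 0.01023072,  0.02072082, -0.02440063]), 'grip_force': 0.0, 'finger_gap': 87.9255310082944}
```

View pics/top.png

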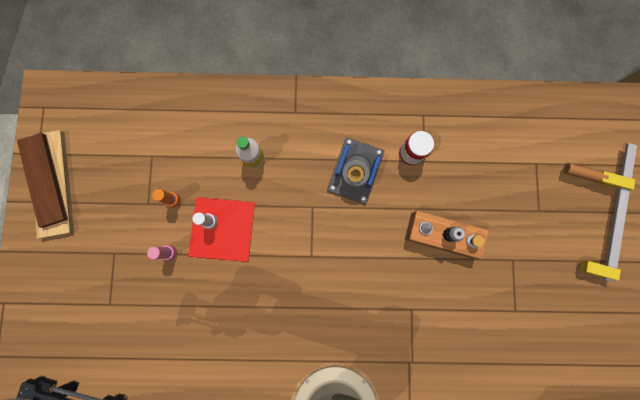

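View pics/scene.png

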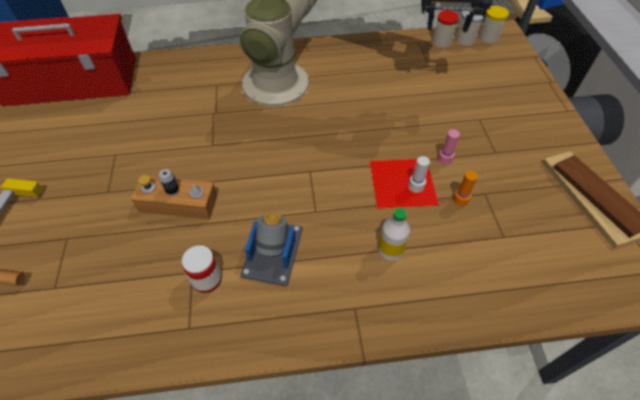

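The top view shows the rack with a lathe centre (426,228), the black chuck (457,234) and the brass-disc arbor (476,240). The stand is at (356,173), the tin at (417,147) and the bottle at (249,152). Drift candidates are white on the mat (204,219), orange (166,197) and pink (160,253). The white one on the red mat is the one described. I'll measure next and make one enlarged crop.

Run:
```python
from h import *
z=np.load("top.npz"); im,W=z["im"],z["W"]
def reg(u0,u1,v0,v1,zlo,zhi,name):
    w=W[v0:v1,u0:u1].reshape(-1,3); m=(w[:,2]>zlo)&(w[:,2]<zhi); w=w[m]
    if len(w)==0: print(name,"none");return
    print(name,len(w),"mean",w.mean(0).round(1),"min",w.min(0).round(1),"max",w.max(0).round(1))
reg(400,500,200,265,52,72,"racktop")
reg(440,470,222,245,120,150,"chuck nose")
reg(440,470,222,245,80,150,"chuck all")
reg(415,437,218,240,72,150,"left tool")
reg(466,490,230,252,72,150,"right tool")
reg(190,218,205,235,95,125,"drift top")
reg(190,218,205,235,12,125,"drift all")
reg(230,265,130,170,150,190,"glue top")
reg(400,435,130,165,95,125,"tin top")
reg(340,375,155,190,95,150,"socket")
hsv=cv2.cvtColor(im,cv2.COLOR_RGB2HSV)
m=((hsv[...,0]<5)|(hsv[...,0]>175))&(hsv[...,1]>200)&(hsv[...,2]>120); m[:, :180]=0;m[:,260:]=0;m[:190]=0
n,l,s,c=cv2.connectedComponentsWithStats(m.astype(np.uint8)); i=1+np.argmax(s[1:,4])
r=cv2.minAreaRect(np.argwhere(l==i)[:,::-1].astype(np.float32)); print(r)
u,v=map(int,r[0]); print("mat",W[v,u])
w=W[200:265,400:500].reshape(-1,3); w=w[(w[:,2]>55)&(w[:,2]<68)]
print("rack rect",cv2.minAreaRect(w[:,:2].astype(np.float32)))
w=W[150:200,335:380][::3,::3]
print("stand z"); print(w[...,2].round(0))
a=cv2.resize(im[190:270,400:500],(400,320),interpolation=2); b=cv2.resize(im[190:270,150:250],(400,320),interpolation=2);c=cv2.resize(im[133:213,306:406],(400,320),interpolation=2)
save("crop",np.hstack([a,b]));save("stand",c)
```

```text
racktop 1750 mean [ 473.8 -294.6   62.5] min [ 411.8 -405.    52.2] max [ 535.6 -194.5   71.8]
chuck nose 165 mean [ 473.5 -296.9  131.3] min [ 456.7 -314.   120.1] max [ 492.5 -282.1  138. ]
chuck all 248 mean [ 473.3 -293.5  121.9] min [ 454.4 -314.    80. ] max [ 493.4 -281.   138. ]
left tool 86 mean [ 489.7 -234.7   82. ] min [ 472.9 -249.7   72.1] max [ 502.2 -223.6   94.8]
right tool 128 mean [ 458.  -363.3   97. ] min [ 443.  -380.7   72.1] max [ 472.4 -349.3  103.1]
drift top 142 mean [501.2 358.1 112.1] min [486.3 345.   96.6] max [517.  375.2 118.4]
drift all 294 mean [500.3 353.5  78.3] min [481.5 338.4  13.1] max [522.3 375.2 118.4]
glue top 121 mean [687.8 245.4 169.1] min [674.9 231.2 155.4] max [703.4 259.7 173. ]
tin top 578 mean [ 710.7 -213.8  108.8] min [ 677.  -248.8   95.2] max [ 746.1 -180.7  115.6]
socket 482 mean [637.4 -45.3 110.1] min [603.5 -79.3  95.1] max [674.5  -9.3 125.6]
((208.99998474121094, 237.5), (14.245668411254883, 11.153586387634277), 83.6598129272461)
mat [456.56893573 364.47132588   4.35208121]
rack rect ((474.2720947265625, -300.52349853515
[... 734 characters left out ...]
.  97. 108.  89.  80.  94. 112. 109. 110.  70.  72.
   -1.]
 [ 14.  17.  13.  91.  93. 105. 104.  98. 108. 110. 104. 105.  72.  12.
    3.]
 [ 12.  13.  16.  11.  93.  91. 101. 103. 106.  96.  99.  62.  71.  11.
   -1.]
 [ 11.   8.  14.  12.  12.  86.  89.  89.  89.  94.  10.  75.  72.  -2.
   -1.]
 [ 13.  15.  12.  16.  15.  13.  16.  11.  14.  11.  19.  45.  15.  -2.
    3.]
 [ 13.  13.  15.  14.   7.  12.  14.  14.  12.  15.   9.  14.  -4.  -2.
   -3.]
 [ 12.  15.  12.  13.  11.  11.  11.  10.  14.  12.  11.  11.   3.  -1.
    4.]
 [  1.   0.  10.  14.  10.  12.  11.  11.  14.  14.  11.  11.   1.  -1.
   -1.]
 [  1.  -3.   1.  -2.   0.  13.  12.  12.  13.  22.  15.  nan   1.   0.
    1.]]
```

View pics/crop.png

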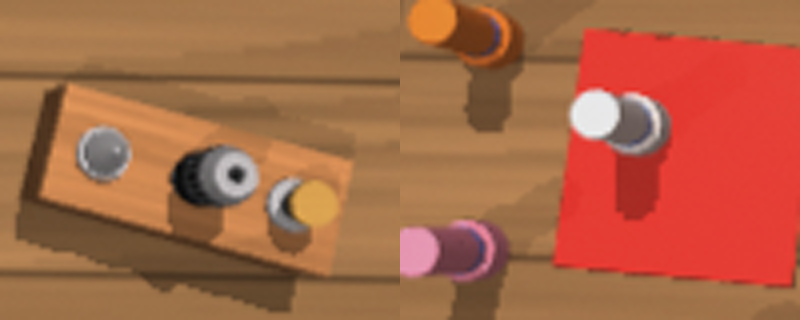

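The crop confirms the chuck: black body at (195,178) with a steel nose at (235,175), in the middle hole. The white drift stands on the mat at (595,113)–(640,125), and the orange and pink look-alikes are off the mat. Next I'll estimate the socket and compute the moves.

```bash
cat >> h.py <<'E'
def frame(zdir,ydir):
    z=np.array(zdir,float); z/=np.linalg.norm(z); y=np.array(ydir,float); y-=z*(y@z); y/=np.linalg.norm(y)
    return np.stack([np.cross(y,z),y,z],1)
def go(p,M):
    "shift (mm) and turn from the measured pose to TCP p, axes M"
    o=ctrl.get_obs(); A=R.from_quat(o["orientation"]).as_matrix()
    print("shift",(A.T@(np.array(p)-o["ee_pos"])).round(1),"turn",R.from_matrix(A.T@M).as_rotvec().round(3))
def plane(w,th=2.5,n=400):
    rng=np.random.default_rng(0); best=None
    for _ in range(n):
        a=w[rng.choice(len(w),3,False)]; k=np.cross(a[1]-a[0],a[2]-a[0])
        if np.linalg.norm(k)<1: continue
        k/=np.linalg.norm(k); m=abs((w-a[0])@k)<th
        if abs(k[2])>.75 and abs(k[2])<.95 and (best is None or m.sum()>best.sum()): best=m
    q=w[best]; c=q.mean(0); k=np.linalg.svd(q-c)[2][2]; k*=np.sign(k[2]); return c,k,best
E
python3 - <<'E'
from h import *
print(np.round(ctrl.camera_info("wrist")["tool_from_camera"],3).tolist(),{k:v for k,v in ctrl.camera_info("wrist").items() if k in("fx","cx","cy")})
for n,(u0,u1,v0,v1) in dict(top=(335,380,150,200),scene=(240,300,205,260)).items():
    z=np.load(n+".npz"); w=z["W"][v0:v1,u0:u1].reshape(-1,3); im=z["im"][v0:v1,u0:u1].reshape(-1,3)
    hsv=cv2.cvtColor(im[None],cv2.COLOR_RGB2HSV)[0]
    b=(hsv[:,0]>12)&(hsv[:,0]<30)&(hsv[:,1]>90)&(w[:,2]>85)
    print(n,"brass",b.sum(),w[b].mean(0).round(1),w[b].min(0).round(0),w[b].max(0).round(0))
    if b.sum()>30:
        c,k,m=plane(w[b]); print(" rim",c.round(1),k.round(3),m.sum())
    g=(w[:,2]>80)&~b&(hsv[:,1]<90); c,k,m=plane(w[g]); print(" housing",c.round(1),k.round(3),m.sum(),g.sum(),"axis tilt",np.degrees(np.arccos(k[2])))
go([473.5,-297.5,190],frame([0,0,-1],[.97,-.245,0]))
E
```

```text
[[-0.001, -0.966, -0.26, 67.658], [1.0, -0.002, 0.0, 1.7], [-0.001, -0.26, 0.966, -146.08], [0.0, 0.0, 0.0, 1.0]] {'fx': 277.3014471419486, 'cx': 316.39803671603875, 'cy': 200.87014301172903}
top brass 188 [626.6 -42.1 108.5] [607. -62.  85.] [651. -22. 126.]
 rim [626.1 -41.3 112.7] [-0.501  0.136  0.854] 107
 housing [632.9 -43.5 106.8] [-0.476  0.16   0.865] 273 440 axis tilt 30.129264482858428
scene brass 189 [628.8 -41.1 109.6] [601. -63.  87.] [649.  -7. 123.]
 rim [627.6 -39.4 112.2] [-0.447  0.153  0.881] 99
 housing [641.9 -41.1 110.4] [-0.448  0.158  0.88 ] 172 626 axis tilt 28.341381635579573
shift [-529.9 -703.4   48.9] turn [-1.000e-03  1.000e-03  1.582e+00]
```

Emit:
move_arm(rows=[[88,-30,-40,0,0,0,0],[88,-60,-80,0,0,0,0],[88,-90,-120,0,0,0,0],[88,-120,-160,0,0,0,0],[88,-150,-200,0,0,0,0]])

```text
time_s: 0.6
ee_pos: [221.8, 279.2, 238.6]
orientation: [0.117, 0.993, -0.0, 0.0]
wrist_force: [1.5, -0.3, -0.2]
finger_gap: 88.0
grip_force: 0.0
```

Emit:
move_arm(rows=[[88,-30,-40,0,0,0,0],[88,-60,-80,0,0,0,0],[88,-90,-120,0,0,0,0],[88,-120,-160,0,0,0,0],[88,-150,-200,0,0,0,0]])

```text
time_s: 1.1
ee_pos: [321.1, 49.4, 238.9]
orientation: [0.118, 0.993, 0.0, 0.0]
wrist_force: [1.7, 0.5, 0.2]
finger_gap: 87.8
grip_force: 0.0
```

Emit:
move_arm(rows=[[88,-30,-40,0,0,0,0],[88,-60,-80,0,0,0,0],[88,-90,-120,0,0,0,0],[88,-120,-160,0,0,0,0],[88,-150,-200,0,0,0,0]])

```text
time_s: 1.6
ee_pos: [420.3, -180.2, 238.5]
orientation: [0.118, 0.993, 0.0, -0.0]
wrist_force: [1.1, 0.5, 0.3]
finger_gap: 87.9
grip_force: 0.0
```

Emit:
move_arm(rows=[[88,-80,-103,0,0,0,0.14],[88,-80,-103,0,0,0,0.28],[88,-80,-103,0,0,0,0.42],[88,-80,-103,0,0,0,0.56],[88,-80,-103,0,0,0,0.7]])

```text
time_s: 2.1
ee_pos: [473.7, -297.6, 237.7]
orientation: [0.454, 0.891, 0.0, -0.001]
wrist_force: [-0.2, -0.3, -0.4]
finger_gap: 88.3
grip_force: 0.0
```

Emit:
move_arm(rows=[[88,0,0,0,0,0,0.15],[88,0,0,0,0,0,0.3],[88,0,0,0,0,0,0.45],[88,0,0,0,0,0,0.6],[88,0,0,0,0,0,0.74]])

```text
time_s: 2.6
ee_pos: [473.7, -296.8, 238.4]
orientation: [0.745, 0.667, -0.0, -0.0]
wrist_force: [-0.6, 0.3, -0.6]
finger_gap: 87.9
grip_force: 0.0
```

Emit:
move_arm(rows=[[88,0,0,0,0,0,0.14],[88,0,0,0,0,0,0.14],[88,0,0,0,0,0,0.14]])

```text
time_s: 2.9
ee_pos: [473.7, -296.8, 238.5]
orientation: [0.787, 0.617, -0.0, -0.0]
wrist_force: [0.7, -0.1, 1.0]
finger_gap: 88.1
grip_force: 0.0
```

Run:
```python
from h import *
im,d,W=shot("wrist"); save("w1",im)
m=(W[...,2]>128)&(W[...,2]<142); m=m&(np.hypot(W[...,0]-473,W[...,1]+297)<30)
w=W[m]; print(len(w),w.mean(0).round(1),w.min(0).round(1),w.max(0).round(1))
c,r=cv2.minEnclosingCircle(w[:,:2].astype(np.float32)); print(c,r)
w=W[(W[...,2]>58)&(W[...,2]<66)]; print("rack",w.mean(0),cv2.minAreaRect(w[:,:2].astype(np.float32)))
go([473.5,-297.5,76],frame([0,0,-1],[.97,-.245,0]))
```

```text
831 [ 472.5 -295.9  133.4] [ 456.4 -313.2  128.1] [ 487.8 -281.5  136.3]
(472.15313720703125, -297.0454406738281) 16.259292602539062
rack [ 482.90509613 -281.53768057   61.94876358] ((556.7864990234375, -293.0003356933594), (304.2384033203125, 214.25790405273438), 3.096395254135132)
shift [ -0.7  -0.  162.6] turn [-0.    -0.     0.006]
```

View pics/w1.png

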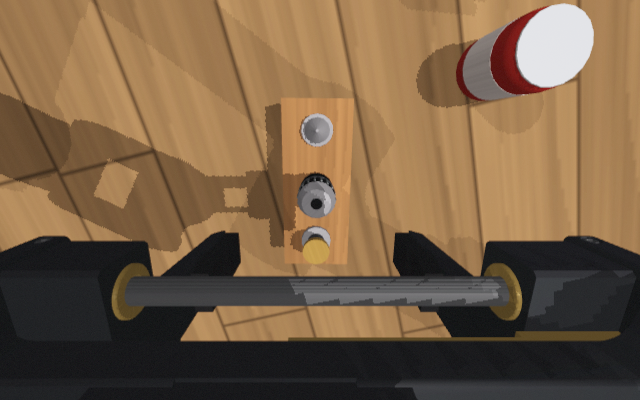

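The wrist view shows the chuck at (316,203) midway between the open fingers, with the lathe centre above it and the arbor below, both outside the finger path. I'll descend and grip.

Emit:
move_arm(rows=[[88,-1,0,50,0,0,0],[88,-1,0,95,0,0,0],[88,-1,0,130,0,0,0],[88,-1,0,150,0,0,0],[88,-1,0,161,0,0,0]], grip_force=30)

```text
time_s: 3.45
ee_pos: [473.0, -297.4, 75.9]
orientation: [0.788, 0.616, -0.0, -0.001]
wrist_force: [-0.3, -0.2, 0.4]
finger_gap: 88.2
grip_force: 0.0
```

Emit:
move_arm(rows=[[30,0,0,0,0,0,0],[30,0,0,0,0,0,0],[30,0,0,0,0,0,0],[30,0,0,0,0,0,0],[30,0,0,0,0,0,0]])

```text
time_s: 3.95
ee_pos: [473.7, -298.0, 78.4]
orientation: [0.788, 0.615, 0.0, 0.001]
wrist_force: [0.2, -0.8, -0.8]
finger_gap: 50.1
grip_force: 0.0
```

Emit:
move_arm(rows=[[30,0,0,0,0,0,0],[30,0,0,0,0,0,0],[30,0,0,0,0,0,0]])

```text
time_s: 4.25
ee_pos: [473.4, -297.9, 77.9]
orientation: [0.788, 0.615, -0.0, -0.0]
wrist_force: [-1.3, 1.3, 3.3]
finger_gap: 37.5
grip_force: 30.0
```

Emit:
move_arm(rows=[[30,0,0,-10,0,0,0],[30,0,0,-35,0,0,0],[30,0,0,-75,0,0,0],[30,0,0,-115,0,0,0],[30,0,0,-150,0,0,0]])

```text
time_s: 4.75
ee_pos: [473.4, -297.6, 229.8]
orientation: [0.788, 0.615, 0.0, 0.0]
wrist_force: [1.1, -0.8, -5.3]
finger_gap: 37.4
grip_force: 30.0
```

Run:
```python
from h import *
o=ctrl.get_obs(); print(o["ee_pos"],o["finger_gap"],o["wrist_force"])
a=np.array([-.475,.155,.866]);a/=np.linalg.norm(a); M=frame(-a,[.31,.95,0])
go(np.array([627,-41,113.5])+a*116,M)
```

```text
[ 473.35664173 -297.60418665  229.80222496] 37.41370759459794 [ 1.09989714 -0.82006816 -5.33037191]
shift [290.3  29.   15.8] turn [-0.392 -0.42  -1.463]
```

Emit:
move_arm(rows=[[30,290,29,16,-0.392,-0.42,-1.463],[30,290,29,16,-0.392,-0.42,-1.463],[30,290,29,16,-0.392,-0.42,-1.463],[30,290,29,16,-0.392,-0.42,-1.463],[30,290,29,16,-0.392,-0.42,-1.463]])

```text
time_s: 5.25
ee_pos: [557.8, -60.6, 214.0]
orientation: [0.521, 0.843, -0.021, 0.133]
wrist_force: [0.6, -1.0, -4.5]
finger_gap: 37.2
grip_force: 30.0
```

```bash
cat > g.py <<'E'
import sys
from h import *
a=np.array([-.475,.155,.866]);a/=np.linalg.norm(a); M=frame(-a,[.31,.95,0])
print(ctrl.get_obs()["ee_pos"])
go(np.array([627,-41,113.5])+a*float(sys.argv[1]),M)
E
python3 g.py 116
```

```text
[557.79351141 -60.63691703 214.02701747]
shift [26.9 29.6 -3.6] turn [-0.203 -0.219 -0.76 ]
```

Emit:
move_arm(rows=[[30,27,30,-4,-0.203,-0.219,-0.76],[30,27,30,-4,-0.203,-0.219,-0.76],[30,27,30,-4,-0.203,-0.219,-0.76],[30,27,30,-4,-0.203,-0.219,-0.76],[30,27,30,-4,-0.203,-0.219,-0.76]])

```text
time_s: 5.75
ee_pos: [571.7, -24.5, 214.0]
orientation: [0.183, 0.951, -0.04, 0.246]
wrist_force: [-0.6, 0.4, -4.2]
finger_gap: 37.4
grip_force: 30.0
```

```bash
python3 g.py 116
python3 - <<'E'
from h import *
im,d,W=shot("wrist"); np.savez("w2.npz",im=im,W=W); save("w2",im)
E
```

```text
[571.72485167 -24.5151459  213.96678478]
shift [ 0.4  1.5 -0.2] turn [-0.017 -0.019 -0.061]
```

View pics/w2.png

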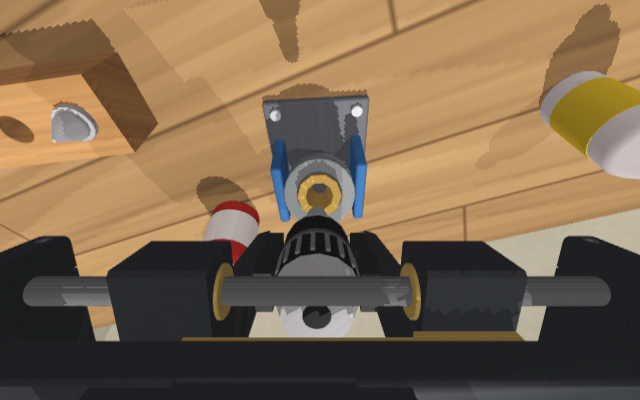

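The wrist view shows the brass rim at (319,193) in the grey housing, with the held chuck's collar just below it at (316,225). Now I'll refine the mouth.

Run:
```python
from h import *
z=np.load("w2.npz"); im,W=z["im"],z["W"]
hsv=cv2.cvtColor(im,cv2.COLOR_RGB2HSV)
u0,u1,v0,v1=280,360,150,222
b=np.zeros((400,640),bool); b[v0:v1,u0:u1]=True
br=b&(hsv[...,0]>12)&(hsv[...,0]<32)&(hsv[...,1]>90)&(W[...,2]>80)
w=W[br]; c,k,m=plane(w,1.5); print("rim n",len(w),m.sum(),c.round(1),k.round(3))
g=b&(hsv[...,1]<70)&(W[...,2]>75); c2,k2,m2=plane(W[g],1.5); print("housing",g.sum(),m2.sum(),c2.round(1),k2.round(3),"tilt",np.degrees(np.arccos(k2[2])))
a=np.array([-.475,.155,.866]);a/=np.linalg.norm(a)
for nm,q,kk in(("rim",w[m],a),("house",W[g][m2],a)):
    e1=np.cross([0,1,0],kk);e1/=np.linalg.norm(e1);e2=np.cross(kk,e1)
    s=q.mean(0); xy=np.c_[(q-s)@e1,(q-s)@e2].astype(np.float32)
    h=cv2.convexHull(xy); (x,y),r=cv2.minEnclosingCircle(h)
    ex=(np.percentile(xy,1,0)+np.percentile(xy,99,0))/2; sz=np.percentile(xy,99,0)-np.percentile(xy,1,0)
    print(nm,"circle",(s+x*e1+y*e2).round(1),r,"ext centre",(s+ex[0]*e1+ex[1]*e2).round(1),sz, "along a",s@a)
# outer ellipse of brass in image
cn=max(cv2.findContours(br.astype(np.uint8)*255,cv2.RETR_EXTERNAL,cv2.CHAIN_APPROX_NONE)[0],key=len)
e=cv2.fitEllipse(cn); print(e)
cc,T=cam("wrist"); ray=T[:3,:3]@np.array([(e[0][0]-cc["cx"])/cc["fx"],(e[0][1]-cc["cy"])/cc["fy"],1]); o=T[:3,3]
pl=w[m].mean(0); t=((pl-o)@a)/(ray@a); print("ray centre",(o+t*ray).round(1))
```

```text
rim n 1141 726 [620.7 -37.5 110.6] [-0.47   0.155  0.869]
housing 2348 1823 [621.5 -37.5 100.8] [-0.475  0.162  0.865] tilt 30.098499609843344
rim circle [622.9 -38.8 112. ] 21.228673934936523 ext centre [622.4 -38.9 111.8] [39.031464 39.70385 ] along a -204.91386484703204
house circle [627.2 -40.4 104.4] 35.829185485839844 ext centre [625.7 -40.1 103.6] [64.924416 67.7665  ] along a -213.77229961743902
((319.1278076171875, 193.36761474609375), (38.923858642578125, 43.44115447998047), 96.25728607177734)
ray centre [620.7 -38.2 110.7]
```

```bash
sed -i 's/-.475,.155,.866/-.473,.157,.867/; s/627,-41,113.5/623,-39.2,113/; s/\[.31,.95,0\]/[.315,.949,0]/' g.py; python3 g.py 70
```

```text
[571.03959607 -24.69755851 213.42748356]
shift [ 2.7  3.1 43.9] turn [-0.014 -0.017 -0.048]
```

Emit:
move_arm(rows=[[30,2.7,3.1,10,-0.014,-0.017,-0.048],[30,2.7,3.1,25,-0.014,-0.017,-0.048],[30,2.7,3.1,36,-0.014,-0.017,-0.048],[30,2.7,3.1,44,-0.014,-0.017,-0.048],[30,2.7,3.1,44,-0.014,-0.017,-0.048]])

```text
time_s: 6.3
ee_pos: [591.2, -28.7, 173.4]
orientation: [0.162, 0.953, -0.04, 0.253]
wrist_force: [0.1, -0.7, -5.4]
finger_gap: 37.1
grip_force: 30.0
```

```bash
python3 - <<'E'
from h import *
im,d,W=shot("wrist"); c=im[120:340,220:420]; save("w3",cv2.resize(c,(600,600*220//200)[:2] if 0 else (545,600)))
E
python3 g.py 36; python3 g.py 36
```

```text
[591.28269552 -28.64701879 174.22117868]
shift [ 1.5  0.  33.7] turn [-0.002 -0.002 -0.015]
[591.28269552 -28.64701879 174.22117868]
shift [ 1.5  0.  33.7] turn [-0.002 -0.002 -0.015]
```

View pics/w3.png

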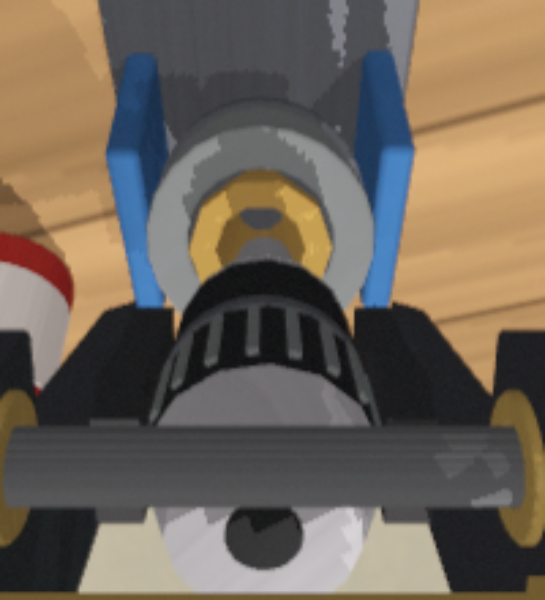

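The view shows the shank tip at (262,240), centred left to right over the brass mouth at (261,235). I'll insert it slowly while watching the force.

Emit:
move_arm(rows=[[30,0.7,0,5,0,0,0],[30,0.7,0,10,0,0,0],[30,0.7,0,15,0,0,0],[30,0.7,0,20,0,0,0],[30,0.7,0,20,0,0,0]])

```text
time_s: 6.85
ee_pos: [600.2, -31.7, 156.1]
orientation: [0.161, 0.953, -0.04, 0.254]
wrist_force: [-0.4, -0.3, -6.0]
finger_gap: 37.5
grip_force: 30.0
```

```bash
cat > f.py <<'E'
from h import *
o=ctrl.get_obs(); A=R.from_quat(o["orientation"]).as_matrix(); print("tool force",(A.T@o["wrist_force"]).round(1),"torque",(A.T@o["wrist_torque"]).round(2))
E
python3 f.py; python3 g.py 36
```

```text
tool force [ 3.2 -0.5  5. ] torque [ 0.02  0.62 -0.02]
[600.16292085 -31.67013538 156.09615807]
shift [ 0.6  0.1 13.3] turn [-0.002 -0.001 -0.015]
```

Emit:
move_arm(rows=[[30,0.4,0,6,0,0,-0.015],[30,0.4,0,12,0,0,-0.015],[30,0.4,0,18,0,0,-0.015],[30,0.4,0,22,0,0,-0.015],[30,0.4,0,22,0,0,-0.015]])

```text
time_s: 7.35
ee_pos: [610.2, -35.0, 136.8]
orientation: [0.154, 0.954, -0.042, 0.254]
wrist_force: [-0.7, -0.2, -5.4]
finger_gap: 37.3
grip_force: 30.0
```

```bash
python3 f.py; python3 g.py 15.7
```

```text
tool force [ 3.3 -0.4  4.4] torque [ 0.09  0.76 -0.05]
[610.17324915 -35.03060392 136.81074749]
shift [ 0.2  0.1 11.7] turn [-0.002 -0.002  0.   ]
```

Emit:
move_arm(rows=[[30,0,0,3,0,0,0],[30,0,0,6,0,0,0],[30,0,0,8,0,0,0],[30,0,0,8,0,0,0]])

```text
time_s: 7.75
ee_pos: [613.4, -36.4, 130.0]
orientation: [0.154, 0.954, -0.042, 0.253]
wrist_force: [-3.1, -2.6, -6.9]
finger_gap: 37.1
grip_force: 30.0
```

```bash
python3 f.py; python3 g.py 15.7
```

```text
tool force [ 5.2 -3.5  5. ] torque [ 0.65  1.22 -0.02]
[613.36005382 -36.44368864 129.98526295]
shift [-0.2  0.4  4. ] turn [-0.003 -0.003  0.   ]
```

Emit:
move_arm(rows=[[30,0.3,-0.5,0,0,0,0],[30,0.3,-0.5,1,0,0,0],[30,0.3,-0.5,2,0,0,0],[30,0.3,-0.5,2,0,0,0]])

```text
time_s: 8.15
ee_pos: [614.1, -36.9, 128.5]
orientation: [0.154, 0.954, -0.042, 0.254]
wrist_force: [-5.4, -1.3, -4.2]
finger_gap: 37.2
grip_force: 30.0
```

```bash
python3 f.py; python3 g.py 15.7
```

```text
tool force [ 6.2 -3.   1.3] torque [0.54 1.39 0.  ]
[614.06967312 -36.90548882 128.45186407]
shift [-0.3  0.6  2.3] turn [-0.002 -0.002  0.   ]
```

Emit:
move_arm(rows=[[30,0.6,-0.8,0,0,0,0],[30,0.6,-0.8,0.6,0,0,0],[30,0.6,-0.8,1.2,0,0,0],[30,0.6,-0.8,1.2,0,0,0]])

```text
time_s: 8.55
ee_pos: [614.4, -37.6, 127.4]
orientation: [0.154, 0.954, -0.042, 0.254]
wrist_force: [-2.9, 2.2, -5.5]
finger_gap: 37.1
grip_force: 30.0
```

```bash
python3 f.py; python3 g.py 15.7
python3 - <<'E'
from h import *
im,d,W=shot("wrist"); c=im[120:340,220:420]; save("w4",cv2.resize(c,(545,600)))
E
```

```text
tool force [5.7 1.1 3. ] torque [-0.07  1.09 -0.04]
[614.36676987 -37.57171405 127.38683206]
shift [-0.4  1.2  1.1] turn [-0.002 -0.001  0.   ]
```

View pics/w4.png

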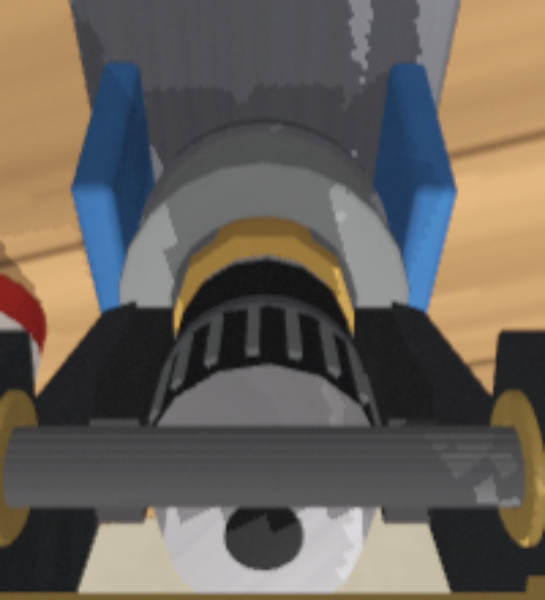

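The shank is nearly all in, the collar sits close above the rim, and the side force has gone. I'll creep down to contact.

Emit:
move_arm(rows=[[30,0.2,0,0.5,0,0,0],[30,0.2,0,1,0,0,0],[30,0.2,0,1,0,0,0]])

```text
time_s: 8.9
ee_pos: [614.7, -37.8, 126.4]
orientation: [0.154, 0.954, -0.042, 0.254]
wrist_force: [-3.4, 1.4, -5.7]
finger_gap: 37.7
grip_force: 30.0
```

```bash
python3 f.py; python3 g.py 15.7
```

```text
tool force [6.  0.3 3.1] torque [-0.08  1.15 -0.04]
[614.72105781 -37.83494726 126.43664314]
shift [-0.5  1.3  0.1] turn [-0.002 -0.     0.   ]
```

Emit:
move_arm(rows=[[30,0.2,0,0.5,0,0,0],[30,0.2,0,1,0,0,0],[30,0.2,0,1,0,0,0]])

```text
time_s: 9.2
ee_pos: [615.0, -38.0, 125.6]
orientation: [0.154, 0.954, -0.042, 0.254]
wrist_force: [-4.8, 1.3, -3.2]
finger_gap: 37.3
grip_force: 30.0
```

```bash
python3 f.py; python3 g.py 15.7
```

```text
tool force [ 5.9 -0.3  0.3] torque [0.06 1.12 0.02]
[615.04105247 -37.95383384 125.64285946]
shift [-0.6  1.3 -0.8] turn [-0.002 -0.     0.   ]
```

Emit:
move_arm(rows=[[45,0,0,0,0,0,0],[55,0,0,0,0,0,0],[65,0,0,0,0,0,0],[75,0,0,0,0,0,0],[75,0,0,0,0,0,0]])

```text
time_s: 9.7
ee_pos: [615.2, -38.0, 125.8]
orientation: [0.154, 0.954, -0.042, 0.255]
wrist_force: [0.3, -0.6, 0.1]
finger_gap: 74.1
grip_force: 0.0
```

Emit:
move_arm(rows=[[88,0,0,-20,0,0,0],[88,0,0,-55,0,0,0],[88,0,0,-95,0,0,0],[88,0,0,-120,0,0,0],[88,0,0,-120,0,0,0]])

```text
time_s: 10.2
ee_pos: [558.7, -18.6, 233.1]
orientation: [0.154, 0.953, -0.042, 0.257]
wrist_force: [0.4, 0.5, 0.1]
finger_gap: 88.2
grip_force: 0.0
```

Run:
```python
from h import *
im,d,W=shot("wrist"); np.savez("w5.npz",im=im,W=W); save("w5",im)
print(ctrl.get_obs()["ee_pos"])
```

```text
[558.64166423 -18.85094742 230.87533144]
```

View pics/w5.png

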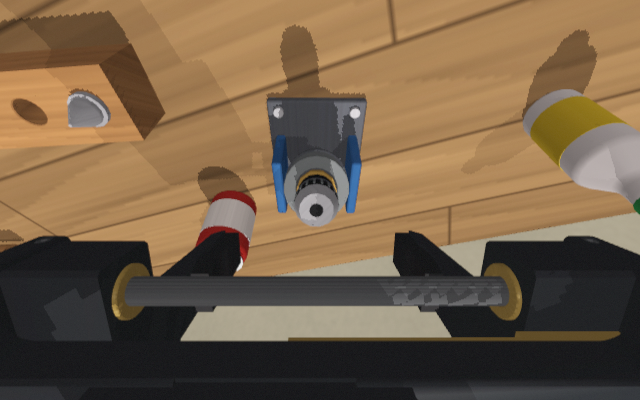

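The chuck is seated at (316,209), with a brass ring still showing above the housing. Next I'll check the seat depth (nose should be 82 mm above the housing face) and the nose centre, and plan the drift.

```bash
cat > seat.py <<'E'
from h import *
z=np.load("w5.npz"); im,W=z["im"],z["W"]
a=np.array([-.473,.157,.867]);a/=np.linalg.norm(a)
w=W[140:228,275:360].reshape(-1,3); p=np.array([622.5,-38.8,112.7])
h=(w-p)@a; rad=np.linalg.norm((w-p)-np.outer(h,a),axis=1)
H=h[(rad<36)&(rad>23)&(abs(h+10)<7)]; print("housing h",np.median(H),len(H))
n=(rad<22)&(h>66)&(h<80); print("nose h",np.median(h[n]),n.sum())
q=w[n]; c,k,m=plane(q,1.2); print("nose plane",k.round(3),m.sum(),c.round(1))
q=q[m]; e1=np.cross([0,1,0],a);e1/=np.linalg.norm(e1);e2=np.cross(a,e1); s=q.mean(0)
xy=np.c_[(q-s)@e1,(q-s)@e2]; ex=(np.percentile(xy,1,0)+np.percentile(xy,99,0))/2; nz=s+ex[0]*e1+ex[1]*e2
print("nose centre",nz.round(1),np.ptp(xy,0).round(1),"mouth by it",(nz-72*a).round(1))
E
python3 seat.py
python3 - <<'E'
from h import *
o=ctrl.get_obs(); print(o["qpos"].round(2))
go([500,356,220],frame([0,0,-1],[.315,.949,0]))
E
```

```text
housing h -9.626453813501866 1373
nose h 71.31960661793106 1093
nose plane [-0.49   0.167  0.855] 884 [587.5 -27.  173.8]
nose centre [587.7 -27.1 173.9] [27.8 28.3] mouth by it [621.7 -38.4 111.5]
[-0.22  0.17  1.8  -0.09  0.66 -1.42]
shift [155.7 337.2 -78.1] turn [-0.002  0.524 -0.   ]
```

Emit:
move_arm(rows=[[88,156,337,-78,0,0.524,0],[88,156,337,-78,0,0.524,0],[88,156,337,-78,0,0.524,0],[88,156,337,-78,0,0.524,0],[88,156,337,-78,0,0.524,0]])

```text
time_s: 10.75
ee_pos: [520.4, 229.2, 220.0]
orientation: [0.161, 0.987, -0.001, -0.004]
wrist_force: [1.2, -0.6, -0.0]
finger_gap: 87.7
grip_force: 0.0
```

Run:
```python
from h import *
print(ctrl.get_obs()["ee_pos"])
go([500,356,220],frame([0,0,-1],[.315,.949,0]))
```

```text
[520.36939544 229.23615543 219.98510633]
shift [ 59.5 113.7  -0. ] turn [-0.004 -0.007 -0.002]
```

Emit:
move_arm(rows=[[88,59,114,0,0,-0.007,0],[88,59,114,0,0,-0.007,0],[88,59,114,0,0,-0.007,0],[88,59,114,0,0,-0.007,0]])

```text
time_s: 11.15
ee_pos: [498.6, 357.7, 219.9]
orientation: [0.158, 0.987, -0.002, 0.001]
wrist_force: [-0.0, -0.2, -0.5]
finger_gap: 88.2
grip_force: 0.0
```

Run:
```python
from h import *
im,d,W=shot("wrist"); save("w6",im)
hsv=cv2.cvtColor(im,cv2.COLOR_RGB2HSV)
m=(W[...,2]>104)&(W[...,2]<122)&(np.hypot(W[...,0]-501,W[...,1]-357)<40); w=W[m]
print("top",len(w),w.mean(0).round(1),cv2.minEnclosingCircle(w[:,:2].astype(np.float32)))
m=(W[...,2]>40)&(W[...,2]<112)&(np.hypot(W[...,0]-501,W[...,1]-357)<60); w=W[m]; print("stem",len(w),w.min(0),w.max(0), hsv[m].mean(0))
m=((hsv[...,0]<5)|(hsv[...,0]>175))&(hsv[...,1]>180)&(abs(W[...,2]-4)<8)
print("mat",cv2.minAreaRect(W[m][:,:2].astype(np.float32)),np.median(W[m][:,2]))
print(ctrl.get_obs()["ee_pos"]); go([501,356,60],frame([0,0,-1],[.315,.949,0]))
```

```text
top 877 [498.3 364.  113.6] ((499.2178039550781, 363.88372802734375), 15.769912719726562)
stem 347 [483.08599665 349.00696046  40.2640494 ] [505.29034888 380.07538054 111.95368296] [ 35.0518732   25.97982709 122.69164265]
mat ((479.2189025878906, 330.8096923828125), (170.3760223388672, 169.85360717773438), 85.72481536865234) 3.883819428645893
[499.2458088  355.74086305 220.14956244]
shift [ -1.2   1.4 160.1] turn [-0.004  0.002  0.002]
```

View pics/w6.png

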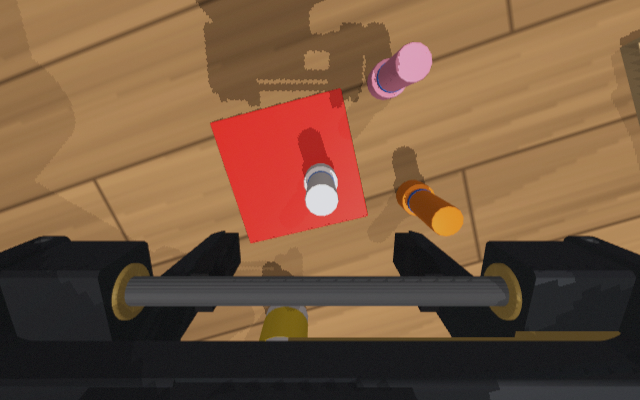

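The view shows the white drift on the mat at (321,185). The orange one (430,205) stands about 120 mm to the side, outside the finger span, and the pink one is at (400,70). I'll lower, grip the stem and lift.

Run:
```python
from h import *
go([499.5,362.8,60],frame([0,0,-1],[.315,.949,0]))
```

```text
shift [  2.4   7.4 160.1] turn [-0.004  0.002  0.002]
```

Emit:
move_arm(rows=[[88,2.4,7.4,45,0,0,0],[88,2.4,7.4,90,0,0,0],[88,2.4,7.4,130,0,0,0],[88,2.4,7.4,150,0,0,0],[88,2.4,7.4,160,0,0,0]], grip_force=50)

```text
time_s: 11.7
ee_pos: [499.9, 360.0, 59.4]
orientation: [0.161, 0.987, -0.003, 0.0]
wrist_force: [0.3, -0.3, 1.3]
finger_gap: 88.0
grip_force: 0.0
```

Emit:
move_arm(rows=[[25,0,0,0,0,0,0],[25,0,0,0,0,0,0],[25,0,0,0,0,0,0],[25,0,0,0,0,0,0],[25,0,0,0,0,0,0]])

```text
time_s: 12.2
ee_pos: [500.4, 362.2, 63.1]
orientation: [0.16, 0.987, -0.001, 0.002]
wrist_force: [1.4, 0.3, -0.6]
finger_gap: 50.4
grip_force: 0.0
```

Emit:
move_arm(rows=[[25,0,0,0,0,0,0],[25,0,0,0,0,0,0],[25,0,0,0,0,0,0],[25,0,0,0,0,0,0]])

```text
time_s: 12.6
ee_pos: [500.2, 362.1, 62.5]
orientation: [0.16, 0.987, -0.001, 0.002]
wrist_force: [0.4, 0.1, 1.1]
finger_gap: 31.1
grip_force: 50.0
```

```bash
python3 f.py
python3 - <<'E'
from h import *
o=ctrl.get_obs(); print(o["ee_pos"],o["orientation"],o["finger_gap"])
E
```

```text
tool force [-0.4  0.3 -1.1] torque [0.08 0.02 0.01]
[500.2383514  362.08397867  62.53074677] [ 0.15988976  0.98713198 -0.00124325  0.0020428 ] 31.095795217487247
```

Emit:
move_arm(rows=[[25,0,0,-20,0,0,0],[25,0,0,-65,0,0,0],[25,0,0,-115,0,0,0],[25,0,0,-165,0,0,0],[25,0,0,-205,0,0,0]])

```text
time_s: 13.1
ee_pos: [499.4, 362.7, 270.5]
orientation: [0.16, 0.987, -0.001, 0.003]
wrist_force: [0.8, 0.5, -1.4]
finger_gap: 31.0
grip_force: 50.0
```

```bash
sed -i 's/623,-39.2,113/622.3,-39.8,112/' g.py; python3 g.py 190
```

```text
[499.35622132 362.72319125 270.45333482]
shift [-149.  -343.2   -5.2] turn [-0.001 -0.516 -0.   ]
```

Emit:
move_arm(rows=[[25,-149,-343,-5,0,-0.516,0],[25,-149,-343,-5,0,-0.516,0],[25,-149,-343,-5,0,-0.516,0],[25,-149,-343,-5,0,-0.516,0],[25,-149,-343,-5,0,-0.516,0]])

```text
time_s: 13.6
ee_pos: [519.9, 112.8, 270.9]
orientation: [0.153, 0.954, -0.042, 0.254]
wrist_force: [2.5, 0.7, -1.1]
finger_gap: 31.0
grip_force: 50.0
```

```bash
python3 g.py 190
```

```text
[519.87942981 112.76952013 270.9096384 ]
shift [ -46.5 -112.6   20.3] turn [-0.002 -0.001  0.003]
```

Emit:
move_arm(rows=[[25,-46,-112.6,20,0,0,0],[25,-46,-112.6,20,0,0,0],[25,-46,-112.6,20,0,0,0],[25,-46,-112.6,20,0,0,0]])

```text
time_s: 14.0
ee_pos: [533.2, -11.7, 277.3]
orientation: [0.156, 0.954, -0.043, 0.253]
wrist_force: [0.3, 0.2, -2.0]
finger_gap: 30.9
grip_force: 50.0
```

```bash
python3 g.py 130.5;python3 f.py
python3 - <<'E'
from h import *
im,d,W=shot("wrist"); save("w7",im[100:400])
E
```

```text
[533.22975429 -11.67802819 277.25611664]
shift [ 1.3  1.6 59.3] turn [-0.004 -0.002 -0.003]
tool force [0.8 0.2 1.9] torque [ 0.05  0.39 -0.05]
```

View pics/w7.png

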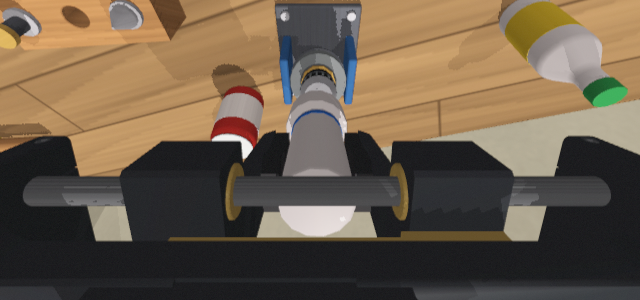

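The drift's foot (318,118) lines up with the chuck (318,75) behind it. I'll close in along the axis.

Emit:
move_arm(rows=[[25,1,1,20,0,0,0],[25,1,1,40,0,0,0],[25,1,1,50,0,0,0],[25,1,1,54,0,0,0],[25,1,1,54,0,0,0]])

```text
time_s: 14.55
ee_pos: [558.3, -15.6, 229.9]
orientation: [0.154, 0.954, -0.042, 0.254]
wrist_force: [0.1, 0.2, -0.7]
finger_gap: 31.4
grip_force: 50.0
```

```bash
python3 g.py 130.5;python3 f.py
```

```text
[558.28309736 -15.61519369 229.92415336]
shift [-0.5 -2.8  5.8] turn [-0.002 -0.002  0.001]
tool force [0.3 0.2 0.6] torque [ 0.03  0.39 -0.01]
```

Emit:
move_arm(rows=[[25,0,-1.5,1,0,0,0],[25,0,-2,2,0,0,0],[25,0,-2,3,0,0,0],[25,0,-2,4,0,0,0],[25,0,-2,5,0,0,0]])

```text
time_s: 15.05
ee_pos: [560.1, -18.9, 225.8]
orientation: [0.154, 0.954, -0.042, 0.254]
wrist_force: [0.6, -0.5, -2.2]
finger_gap: 31.2
grip_force: 50.0
```

Emit:
move_arm(rows=[[25,0,0,0.5,0,0,0],[25,0,0,1,0,0,0],[25,0,0,1.5,0,0,0],[25,0,0,2,0,0,0]])

```text
time_s: 15.45
ee_pos: [561.3, -19.2, 224.8]
orientation: [0.154, 0.954, -0.042, 0.255]
wrist_force: [-5.0, 0.7, 5.4]
finger_gap: 31.0
grip_force: 50.0
```

```bash
python3 g.py 130.5;python3 f.py
```

```text
[561.27549459 -19.22342481 224.78208238]
shift [ 0.4 -0.3 -0.6] turn [-0.002  0.     0.   ]
tool force [ 1.6 -0.9 -7.1] torque [ 0.15  0.41 -0.01]
```

Contact is at about 8 N, as expected. I'll press on in small steps.

Emit:
move_arm(rows=[[25,0,0,0.6,0,0,0],[25,0,0,1.2,0,0,0],[25,0,0,1.8,0,0,0],[25,0,0,2.4,0,0,0],[25,0,0,3,0,0,0]])

```text
time_s: 15.95
ee_pos: [562.7, -19.7, 222.3]
orientation: [0.154, 0.954, -0.042, 0.255]
wrist_force: [-5.1, 0.4, 5.7]
finger_gap: 31.2
grip_force: 50.0
```

```bash
python3 g.py 130.5;python3 f.py
```

```text
[562.65247793 -19.68895002 222.33559323]
shift [ 0.4 -0.3 -3.5] turn [-0.002  0.     0.   ]
tool force [ 1.4 -1.2 -7.4] torque [ 0.13  0.38 -0.  ]
```

Emit:
move_arm(rows=[[25,0,0,0.6,0,0,0],[25,0,0,1.2,0,0,0],[25,0,0,1.8,0,0,0],[25,0,0,2.4,0,0,0],[25,0,0,3,0,0,0]])

```text
time_s: 16.45
ee_pos: [564.1, -20.1, 219.7]
orientation: [0.154, 0.954, -0.042, 0.255]
wrist_force: [-5.0, 1.6, 4.9]
finger_gap: 31.0
grip_force: 50.0
```

Emit:
move_arm(rows=[[25,0,0,0.5,0,0,0],[25,0,0,1,0,0,0],[25,0,0,1.5,0,0,0],[25,0,0,2,0,0,0]])

```text
time_s: 16.85
ee_pos: [565.0, -20.5, 218.0]
orientation: [0.154, 0.954, -0.042, 0.255]
wrist_force: [-5.3, 1.0, 5.2]
finger_gap: 30.8
grip_force: 50.0
```

```bash
python3 g.py 130.5;python3 f.py
```

```text
[564.99670947 -20.45692654 217.97315718]
shift [ 0.4 -0.3 -8.5] turn [-0.002  0.     0.   ]
tool force [ 2.  -0.7 -7.2] torque [ 0.16  0.38 -0.  ]
```

Roughly 8 mm is driven. I'll finish in half-millimetre steps until the force rises at the stop.

Emit:
move_arm(rows=[[25,0,0,0.4,0,0,0],[25,0,0,0.8,0,0,0],[25,0,0,1.2,0,0,0]])

```text
time_s: 17.15
ee_pos: [565.6, -20.6, 217.3]
orientation: [0.154, 0.954, -0.042, 0.255]
wrist_force: [-8.7, 2.4, 11.7]
finger_gap: 31.1
grip_force: 50.0
```

```bash
python3 g.py 130.5;python3 f.py
```

```text
[565.60393119 -20.60775109 217.31017736]
shift [ 0.6 -0.4 -9.4] turn [-0.002  0.001  0.   ]
tool force [  1.9  -0.5 -14.7] torque [ 0.23  0.67 -0.03]
```

Emit:
move_arm(rows=[[25,0,0,0.4,0,0,0],[25,0,0,0.8,0,0,0],[25,0,0,0.8,0,0,0]])

```text
time_s: 17.45
ee_pos: [565.9, -20.6, 217.4]
orientation: [0.154, 0.954, -0.042, 0.255]
wrist_force: [-13.2, 3.3, 15.8]
finger_gap: 30.8
grip_force: 50.0
```

```bash
python3 g.py 130.5;python3 f.py
```

```text
[565.90101768 -20.64088831 217.37336921]
shift [ 0.9 -0.4 -9.5] turn [-0.002  0.001  0.001]
tool force [  3.9  -1.1 -20.5] torque [0.36 0.89 0.  ]
```

It is at the hard stop: no more travel, and the force has risen to 20 N. I'll back off and check numerically.

Emit:
move_arm(rows=[[25,0,0,-5,0,0,0],[25,0,0,-30,0,0,0],[25,0,0,-60,0,0,0],[25,0,0,-75,0,0,0],[25,0,0,-75,0,0,0]])

```text
time_s: 17.95
ee_pos: [530.4, -8.7, 282.2]
orientation: [0.154, 0.954, -0.042, 0.255]
wrist_force: [0.6, -0.3, -1.3]
finger_gap: 31.0
grip_force: 50.0
```

Run:
```python
from h import *
a=np.array([-.473,.157,.867]);a/=np.linalg.norm(a)
p=np.array([622.5,-38.8,112.7])
for n in("wrist","scene"):
    im,d,W=shot(n); w=W.reshape(-1,3); w=w[np.isfinite(w[:,0])]; h=(w-p)@a; rad=np.linalg.norm((w-p)-np.outer(h,a),axis=1)
    H=(rad<36)&(rad>24)&(abs(h+10)<6); N=(rad<12)&(h>50)&(h<80)
    print(n,"housing",np.median(h[H]),H.sum(),"nose",np.median(h[N]),N.sum())
    s=(rad<22)&(h>-4)&(h<48); k=w[s]; print(" body side",s.sum())
b=np.array([499.5,361.5,0]); b=b*0+[497,358,270]
M=frame([0,0,-1],[.315,.949,0]); go(b,M)
```

```text
wrist housing -9.630242239584877 947 nose 62.62770282422233 140
 body side 177
scene housing -10.918578703833644 152 nose 61.45764469666861 32
 body side 322
shift [132.4 337.7 -65.4] turn [-0.002  0.52  -0.   ]
```

Nose minus housing is 72.3 mm, down from 81, so the sleeve is flush. Next I'll return the drift.

Emit:
move_arm(rows=[[25,132,338,-65,0,0.52,0],[25,132,338,-65,0,0.52,0],[25,132,338,-65,0,0.52,0],[25,132,338,-65,0,0.52,0],[25,132,338,-65,0,0.52,0]])

```text
time_s: 18.55
ee_pos: [509.1, 241.4, 271.2]
orientation: [0.161, 0.987, -0.002, -0.002]
wrist_force: [-0.2, 0.9, -0.9]
finger_gap: 30.9
grip_force: 50.0
```

```bash
cat > r.py <<'E'
import sys
from h import *
print(ctrl.get_obs()["ee_pos"]); go([497,358,float(sys.argv[1])],R.from_quat([.16,.987,-.0012,.002]).as_matrix())
E
python3 r.py 270
```

```text
[509.06401135 241.42084402 271.23036594]
shift [ 48.4 106.7   1. ] turn [-0.002 -0.008 -0.001]
```

Emit:
move_arm(rows=[[25,48,107,1,-0.002,-0.008,0],[25,48,107,1,-0.002,-0.008,0],[25,48,107,1,-0.002,-0.008,0],[25,48,107,1,-0.002,-0.008,0]])

```text
time_s: 18.95
ee_pos: [495.8, 358.9, 270.0]
orientation: [0.158, 0.987, -0.001, 0.003]
wrist_force: [0.7, -0.4, -2.6]
finger_gap: 31.1
grip_force: 50.0
```

```bash
python3 r.py 62.5
```

```text
[495.8224918  358.85344892 270.03286986]
shift [-1.000e-01 -1.000e-01  2.075e+02] turn [0.    0.002 0.003]
```

Emit:
move_arm(rows=[[25,0,0,45,0,0,0],[25,0,0,90,0,0,0],[25,0,0,135,0,0,0],[25,0,0,175,0,0,0],[25,0,0,198,0,0,0]])

```text
time_s: 19.45
ee_pos: [497.0, 354.1, 70.1]
orientation: [0.161, 0.987, -0.002, 0.002]
wrist_force: [0.4, -0.3, -1.3]
finger_gap: 31.3
grip_force: 50.0
```

Emit:
move_arm(rows=[[25,0,0,3,0,0,0],[25,0,0,5,0,0,0],[25,0,0,7,0,0,0],[25,0,0,7,0,0,0]])

```text
time_s: 19.85
ee_pos: [498.6, 356.2, 68.5]
orientation: [0.16, 0.987, -0.0, 0.005]
wrist_force: [-0.4, -0.4, -1.4]
finger_gap: 31.1
grip_force: 50.0
```

```bash
python3 r.py 62.5; python3 f.py
```

```text
[498.63956489 356.24333202  68.54883279]
shift [2.2 1.1 6. ] turn [0.003 0.005 0.   ]
tool force [ 0.2 -0.5  1.4] torque [ 0.06 -0.02 -0.03]
```

Emit:
move_arm(rows=[[25,0,0,1,0.003,0.004,0],[25,0,0,2,0.003,0.004,0],[25,0,0,3,0.003,0.004,0],[25,0,0,4,0.003,0.004,0],[25,0,0,4,0.003,0.004,0]])

```text
time_s: 20.35
ee_pos: [498.0, 356.2, 63.3]
orientation: [0.16, 0.987, -0.002, 0.002]
wrist_force: [0.3, 0.4, -2.1]
finger_gap: 31.2
grip_force: 50.0
```

```bash
python3 r.py 62.5; python3 f.py
```

```text
[498.01205606 356.18291041  63.31543505]
shift [1.5 1.4 0.8] turn [-0.001 -0.     0.   ]
tool force [-0.1  0.5  2.1] torque [ 0.04 -0.02 -0.03]
```

Emit:
move_arm(rows=[[25,0,0,0.4,0,0,0],[25,0,0,0.8,0,0,0],[25,0,0,0.8,0,0,0],[25,0,0,0.8,0,0,0]])

```text
time_s: 20.75
ee_pos: [498.1, 356.2, 62.7]
orientation: [0.16, 0.987, -0.002, 0.002]
wrist_force: [-0.4, -0.6, -1.6]
finger_gap: 30.9
grip_force: 50.0
```

```bash
python3 r.py 62.5; python3 f.py
```

```text
[498.14510785 356.17661086  62.69466784]
shift [1.7 1.4 0.2] turn [-0.001  0.     0.   ]
tool force [ 0.1 -0.7  1.6] torque [-0.02 -0.05 -0.02]
```

Emit:
move_arm(rows=[[25,0,0,0.4,0,0,0],[25,0,0,0.8,0,0,0],[25,0,0,0.8,0,0,0]])

```text
time_s: 21.05
ee_pos: [498.2, 356.2, 62.5]
orientation: [0.16, 0.987, -0.002, 0.002]
wrist_force: [-2.8, -2.0, 4.8]
finger_gap: 31.1
grip_force: 50.0
```

```bash
python3 r.py 62.5; python3 f.py
```

```text
[498.23416402 356.20101184  62.50672067]
shift [ 1.7  1.3 -0. ] turn [-0.001  0.     0.   ]
tool force [ 2.  -2.8 -4.8] torque [0.38 0.28 0.01]
```

Contact with the mat, so I'll release and withdraw straight up.

Emit:
move_arm(rows=[[36,0,0,0,0,0,0],[45,0,0,0,0,0,0],[60,0,0,0,0,0,0],[75,0,0,0,0,0,0],[88,0,0,0,0,0,0]])

```text
time_s: 21.55
ee_pos: [498.1, 356.2, 61.8]
orientation: [0.16, 0.987, -0.002, 0.002]
wrist_force: [0.2, 0.7, 0.8]
finger_gap: 65.9
grip_force: 0.0
```

Emit:
move_arm(rows=[[88,0,0,-10,0,0,0],[88,0,0,-40,0,0,0],[88,0,0,-80,0,0,0],[88,0,0,-120,0,0,0],[88,0,0,-160,0,0,0]])

```text
time_s: 22.05
ee_pos: [497.4, 356.8, 224.4]
orientation: [0.16, 0.987, -0.002, 0.002]
wrist_force: [-0.1, 0.1, -0.4]
finger_gap: 87.8
grip_force: 0.0
```

Run:
```python
from h import *
im,d,W=shot("wrist")
m=(W[...,2]>100)&(W[...,2]<125)&(np.hypot(W[...,0]-498,W[...,1]-357)<40); w=W[m]
print("top",len(w),w.mean(0).round(1),cv2.minEnclosingCircle(w[:,:2].astype(np.float32)))
im2,_,_=shot("scene"); save("end",np.hstack([cv2.resize(im,(400,250)),cv2.resize(im2,(400,250))]))
```

```text
top 873 [496.  358.4 113.3] ((497.2434997558594, 358.04498291015625), 15.822418212890625)
```

View pics/end.png

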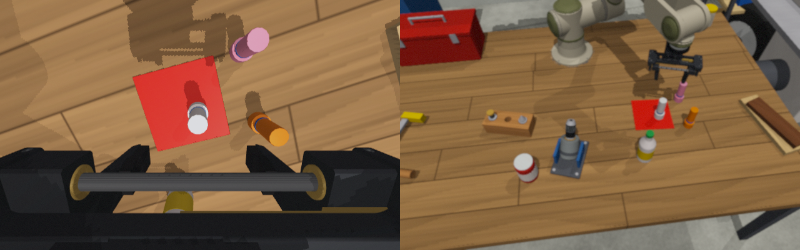

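The drift stands upright on the mat at (197,120), the chuck is seated in the stand at (570,130), and the bystanders are undisturbed.

```bash
python3 -c "
from plant import ctrl
print(ctrl.job_done())"
```

```text
the job is handed in; nothing more can be done
None
```

I handed the job in at about 22 s without seeing a verdict: the chuck is in the sleeve, driven flush to its hard stop by slow steady pressing with the drift (about 20 N at most) rather than separate taps, the drift is upright on the red mat, and nothing else was touched.

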